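# Register a coated plate in the flatbed plate scanner

### The job

The coated glass plate in the flatbed scanner has slid out of register. Press down on the front of the scanner's lid until its push catch lets it spring open; then take the rubber policeman (the white rod with the wide black rubber end) and with its rubber end gently nudge the plate by its edges, never touching it with the gripper, until it lies flat and square in the corner with one edge touching each of the two metal stops. Finally lay the rod down on the bench, leave the lid open, and do not disturb the other things.

Things in the scene. Friction and masses are not known exactly. Their poses are not given: they have to be found in the camera images.
- scanner: Flatbed plate scanner fixed to the bench: low white box 250 mm deep (its x) by 290 mm wide (its y) with a hinged lid. Origin: centre of its footprint on the bench. x points from its front to its hinge side, y to its left, z up. Its level deck (dark window in a black frame, flush) is 42 mm above the bench and bare but for the plate and, at the rear left, two aluminium stops in a square corner.
- stop_corner (a point): Inner corner of the two stops at deck height: (30, 90, 42) mm in the scanner's frame, axes parallel to the scanner's. Stops are 8 mm high, 14 mm wide. The rear stop's face is at x = 0 here, along y from -124 to -6 mm; the left stop's face is at y = 0, along x from -106 to -6 mm. The plate belongs on the -x, -y side.
- lid (a joint): Lid hinge along the scanner's rear (along its y, at x = +118 mm, 52 mm high), rad: 0 shut, 1.9 fully open, leaning back past upright, 0.29 m high. Lid: shallow white cover, 286 mm wide, 238 mm deep, no handle. Once its catch is freed and the finger withdrawn, a damped spring swings it fully open within about 3 s, the front edge sweeping up and back, away from the robot, and holds it there.
- lid_press (a point): Middle of the ribbed grey press pad on the lid's top face, 20 mm behind the middle of its front edge: press straight down here. 78 mm above the bench when shut; moves with the lid. It yields against a spring of 5 to 7 N; the catch lets go within the first 3 mm and a hard stop comes at 6 mm. A lighter press leaves it latched.
- plate_center (a point): Centre (half-way up) of the glass plate with white coating, 80 mm (its x) by 100 mm (its y) by 6 mm, 0.12 kg, loose on the deck under the lid. It starts 10 to 35 mm short of each stop and turned up to 0.2 rad. In its right place its axes are parallel to the scanner's and this centre is 40 mm in front of the rear stop's face and 50 mm right of the left stop's face.
- plate_corner (a point): The plate's corner that belongs in the stop corner, on its underside: at (+40, +50) mm from the plate's centre along its x and y. Axes parallel to the plate's.
- policeman_center (a point): Grasp point, 5 mm over the bench, of the rubber policeman: a straight white rod 11 mm wide, 10 mm high, lying flat on one side of the scanner (steel forceps lie on the other). Its y runs along the rod to the wider black rubber end, a slip-on block 24 mm wide and 10 mm high; its flat end face is 66 to 82 mm from here, different each time as it is pushed on more or less. Tail at y = -71 mm. 45 g.
- forceps_center (a point): Centre of steel forceps, slim and pointed, 129 mm long, 14 mm wide, lying on the bench on the other side of the scanner from the policeman. Leave them alone.
- jar_center (a point): Centre of a loose white jar with a red cap, 68 mm across, 128 mm high, standing to the right of the scanner. Leave it alone.
- bottle_center (a point): Centre of a loose amber bottle with a black cap, 62 mm across, 121 mm high, standing to the left of the scanner. Leave it alone.
- beaker_center (a point): Centre of a loose small beaker, 60 mm across, 68 mm high, standing in front and to the left of the scanner. Leave it alone.
- plate: The glass plate itself; its origin is the centre of its underside.
- policeman: The rubber policeman itself; its origin is on its underside, 5 mm under its grasp point.

How it is judged:
On the way, in this order (a step that is already met when the one before it is completed fails the run):
1. the lid has been released and stands open (value of joint lid above 1.3 rad), for 0.2 s.
2. the rubber policeman pushes the plate (contact force between policeman and plate above 0.1 N), for 0.1 s.
At the end, for the whole second after the job is handed in: The plate lies flat on the deck with its corner within 1.5 mm of both stops and its edges within 0.02 rad of square to them, at rest; the lid is still open (over 1.3 rad); the rubber policeman lies at rest on the bench top (centre under 15 mm high), not on the scanner (x of plate_corner in the frame of stop_corner above -0.0015 m and y of plate_corner in the frame of stop_corner above -0.0015 m and angle between the x axis of plate_corner and the x axis of stop_corner, either way round below 0.02 rad and z of plate_corner in the frame of stop_corner below 0.0015 m and angle between plate's own z axis and vertical below 0.02 rad and linear speed of plate below 0.01 m/s and value of joint lid above 1.3 rad and height (world z) of policeman_center below 0.015 m and linear speed of policeman below 0.02 m/s); the robot touches nothing.
It fails at once if the gripper or arm touches the plate (contact force between any of the fingers, the arm and plate above 0.2 N).
It fails at once if the plate is pushed hard enough to chip it (over 25 N) (contact force between policeman and plate above 25 N).
It fails at once if the forceps, jar, amber bottle or beaker is moved more than 20 mm (distance of any of forceps_center, jar_center, bottle_center, beaker_center from where it was at the start of the episode above 0.02 m).
It also fails if it takes over 72 s, if anything falls off the work surface, if the arm or the gripper's body presses on something with over 40 N, if the wrist force passes 120 N, or if a joint passes its speed limit or range.

### The arm

A 7-joint arm with a two-finger parallel gripper is mounted at the origin on a cart in front of the work surface, level with it; the furniture and walls round the work are solid. World frame = base frame: x ahead of the robot, y to its left, z up, the work surface at z = 0. Lengths are in m, angles in rad, forces in N, time in s.
With the tool pointing down it reaches from about 0.4 to 0.875 m from the base axis. Payload 19.3 kg.
Tool frame: the origin (TCP) lies at the very end of the fingers, on their centre line; the grasp point (between the pads) lies 19 mm behind it; z points along the fingers, y is the line along which they close (so a half turn about z gives the same grasp; the last joint's range is limited). The gripper opens to 85 mm and grips with 20 to 120 N. Pads are 22 mm wide; open, the fingers measure 114 mm over their backs; the gripper's body (76 mm by 85 mm) begins 54 mm behind the grasp point. The pads swing forward as they close: fully open they stand 13 mm farther back than shut.
Start: joints at [-1.262, 0.521, -0.036, 1.599, 0.021, 1.021, -0.113], TCP at [0.231, 0.581, 0.231] pointing down, gripper open.
Joint ranges: [-2.91, 2.91], [-0.3, 2.13], [-1.5, 1.42], [0.17, 2.43], [-1.26, 4.41], [0.16, 1.93], [-2.52, 2.52]. Speed limits (rad/s): [1.89, 1.89, 2.39, 2.39, 3.01, 3.01, 3.01].

### API

Orientations are given as [roll, pitch, yaw] about the fixed x, y, z axes, in that order (R = Rz(yaw) Ry(pitch) Rx(roll)).
In Python, from workcell import monitor, optics, job_done gives the robot as it stands.
- The arm moves only by the shell command python3 -m handwheel 'ROWS' [FORCE]. ROWS is JSON, a list of rows, each an object of numbers: "dx", "dy", "dz": the shift along the tool's x, y, z in cm; "wx", "wy", "wz": the turn, a rotation vector about the tool's x, y, z in rad; "claw": the opening in per cent of the stroke, from 0 (shut) to 100 (fully open). A call has 1 to 8 rows; each row shifts and turns the commanded pose from where the row before left it, along the tool's axes as they then stand; what a row does not reach is not made up. A row lasts 1/8 s, in which the tool goes at most 62.5 mm and 10.7 degrees, less where a joint would pass 70% of its speed; a pose out of reach is approached as far as the arm can. A call with a gripper value outside its range is refused whole. The fingers move at their own pace and stop on an object; FORCE is the grip in N (left out, the last holds). Time passes only in rows, so rows that do not move let the fingers close. It gives the time, the measured TCP pose, the force, the opening and the grip force at its end, in the units of the state.
- monitor.observe(): the state, without advancing time (a new reading comes with each control period).
- optics.grab_frame(name): name is "side" or "top"; returns a dict with "frame" (384x512x3 uint8, blue, green, red), "fovy" (degrees; the focal length in pixels is half the picture's height over the tangent of half this angle, whatever the lens; pixels are square), "cx", "cy" (the principal point, pixels), "k1" (the pictures are not rectified: a ray, as slopes to the right and down, at radius r is drawn at 1 + k1 r^2 times it, then the intrinsics apply), "R" (3x3) and "t" (3): a world point X has camera coordinates R X + t. Camera axes: x right, y down, z forward; pixel columns grow to the right and rows downward; lengths in m; the calibration is good to about 2 mm. A picture is of the moment at which its call begins. There is no depth.
- job_done(): hands the job in; it is judged then, once.
Trained networks look in the newest picture that a camera, given by its name, has taken for a name from the list of things; names that differ only in an ending like _2 or _b are one class to them, and where a whole thing is asked for, a point or a joint stands for the part that bears it (a point fixed in the world has none). Each returns a list of dicts, best first, with "p" (0 to 1); they miss things now and then, are a little off and sometimes report something else, mostly with a low value. They report only what shows in the picture. A call takes as long as a camera call.
- optics.masks_of(name, camera): "region" (384x512 bool, what is visible of it) and "rect" ([left, top, width, height] in pixels, round what is visible of it).
The state is a dict: "clock": time; "qpos": joint angles; "qd": joint speeds; "joint_efforts": joint torques, N m; "position": TCP position; "tool_rot": TCP orientation; "force": force on the tool from outside, world axes, zero at the start; "moment": the same for the moment, N m; "grip_width": finger opening in m; "finger_force": force on a finger pad.
Only numpy, scipy, OpenCV 4.12 (cv2) and the standard library are available. Lean on these libraries where they do the work, as an engineer would, in place of code of your own. Each camera call takes 0.05 s, during which the arm holds its last target. There are 200 camera calls.

## Working session

There is one attempt and no reset: what is moved stays moved. The work goes in short steps, Python scripts to look and compute and a shell command to move; the robot and the scene stay as the last step left them, time stands still between calls to the robot, and variables do not carry over. Pictures are saved under pics/ and viewed, at most 10 in all, crops included, and the job is handed in when it is done.

```bash
mkdir -p pics; cat > h.py <<'E'
import numpy as np, cv2
from workcell import monitor, optics, job_done
def grab(n,save=None):
    f=optics.grab_frame(n)
    if save: cv2.imwrite('pics/'+save+'.png',f['frame'])
    f['R']=np.array(f['R']);f['t']=np.array(f['t']);f['f']=192/np.tan(np.radians(f['fovy'])/2)
    return f
def proj(f,X):
    c=np.atleast_2d(X)@f['R'].T+f['t'];s=c[:,:2]/c[:,2:];r2=(s**2).sum(1,keepdims=True)
    return s*(1+f['k1']*r2)*f['f']+[f['cx'],f['cy']]
def ray(f,uv):
    K=np.array([[f['f'],0,f['cx']],[0,f['f'],f['cy']],[0,0,1.]])
    s=cv2.undistortPoints(np.float64(uv).reshape(-1,1,2),K,np.array([f['k1'],0,0,0,0]))[:,0]
    d=np.c_[s,np.ones(len(s))]@f['R'];return -f['R'].T@f['t'],d
def onz(f,uv,z):
    o,d=ray(f,uv);k=(np.asarray(z)-o[2])/d[:,2];return o+d*k[:,None]
E
cat > look.py <<'E'
from h import *
s=monitor.observe();print({k:np.round(v,3) for k,v in s.items()})
for c in ['side','top']:
    f=grab(c,c+'0');print(c,f['fovy'],f['k1'],f['cx'],f['cy'],'cam',-f['R'].T@f['t'],f['R'][2])
    for n in ['scanner','lid','lid_press','policeman','forceps_center','jar_center','bottle_center','beaker_center']:
        for m in optics.masks_of(n,c)[:2]:
            r=m['region'];ys,xs=np.nonzero(r);
            print(n,round(m['p'],2),m['rect'],cv2.minAreaRect(np.c_[xs,ys].astype(np.float32)) if len(xs) else '')
E
python3 look.py
```

```text
{'clock': np.float64(0.0), 'qpos': array([-1.262,  0.522, -0.036,  1.6  ,  0.021,  1.021, -0.113]), 'qd': array([-0.001,  0.   , -0.001,  0.002,  0.001, -0.   ,  0.   ]), 'joint_efforts': array([-1.0000e-03, -9.2712e+01,  1.9800e+00, -3.6990e+01,  1.8000e-02,
        8.0000e-03,  0.0000e+00]), 'position': array([0.231, 0.58 , 0.231]), 'tool_rot': array([-3.141,  0.   ,  2.763]), 'force': array([ 0.719, -0.382, -0.793]), 'moment': array([ 0.015, -0.022, -0.008]), 'finger_force': np.float64(0.0), 'grip_width': np.float64(0.086)}
side 53.950815659478636 -0.029921690900905566 259.63365977917 190.4148299813787 cam [ 0.14872622 -0.89448674  0.50881661] [ 0.39056006  0.82233026 -0.41380646]
scanner 0.83 [213.4, 172.0, 127.5, 81.7] ((277.12921142578125, 210.89324951171875), (80.04998016357422, 127.12059020996094), 77.00537872314453)
lid 0.62 [211.9, 169.0, 133.6, 70.3] ((277.786865234375, 202.34425354003906), (64.01649475097656, 123.33767700195312), 76.75948333740234)
lid_press 0.88 [213.5, 172.6, 126.6, 66.3] ((277.4858093261719, 202.99090576171875), (63.46455001831055, 123.21271514892578),
[... 1735 characters left out ...]
, 117.2, 106.2] ((282.22491455078125, 175.43667602539062), (91.85377502441406, 111.87657928466797), 82.40535736083984)
jar_center 0.82 [371.6, 136.9, 36.0, 32.8] ((388.9614562988281, 153.1923065185547), (25.238859176635742, 37.442264556884766), 56.3099365234375)
jar_center 0.25 [182.9, 236.3, 21.8, 18.8] ((193.7058868408203, 246.67649841308594), (23.525955200195312, 20.372989654541016), 14.03624439239502)
bottle_center 0.89 [159.9, 154.1, 26.9, 25.0] ((172.3000030517578, 164.9000244140625), (27.280029296875, 24.59674644470215), 26.56505012512207)
beaker_center 0.78 [181.1, 235.8, 25.1, 21.3] ((193.8000030517578, 246.9000244140625), (21.913463592529297, 19.677398681640625), 26.56505012512207)
```

```bash
python3 - <<'E'
import cv2
a=cv2.imread('pics/top0.png')[100:280,100:420];cv2.imwrite('pics/top0c.png',cv2.resize(a,None,fx=2.5,fy=2.5,interpolation=cv2.INTER_CUBIC))
E
```

```text
(no output)
```

View pics/top0c.png

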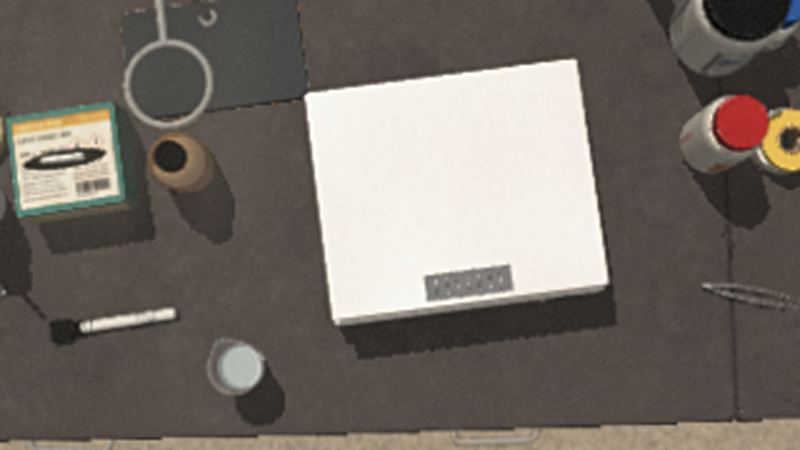

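View pics/side0.png

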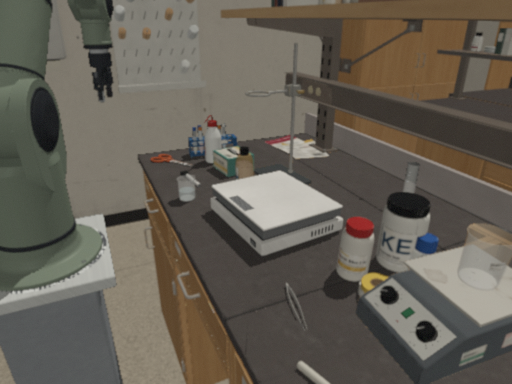

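The lid is white and shut, with its corners in the crop at (306,94), (577,60), (608,285) and (337,322); the press pad is at (468,282). The policeman lies on the left with its black end at about (55,330) and its tail at (176,314). The forceps are on the right and the beaker is just front-right of the rod.

```bash
python3 - <<'E'
from h import *
f=grab('top');g=grab('side')
def T(p):return np.array(p)/2.5+100-[0.3,0.3]
c=onz(f,T([(306,94),(577,60),(608,285),(337,318),(468,282)]),0.078);print('lid RL RR FR FL pad\n',c.round(4))
l=(c[0]+c[3])/2-(c[1]+c[2])/2; fw=(c[0]+c[1])/2-(c[2]+c[3])/2
print('w,d',np.linalg.norm(l),np.linalg.norm(fw),np.arctan2(fw[1],fw[0]),np.arctan2(-l[0],l[1]))
# refine by mask: minAreaRect of lid in top
p=onz(f,T([(52,331),(78,327),(176,314)]),0.01);print('pol end, join, tail\n',p.round(4), np.linalg.norm(p[0]-p[2]))
for n,z in [('beaker_center',.0),('bottle_center',.0),('jar_center',.0)]:
    m=optics.masks_of(n,'top')[0]
for nm,uv,z in [('beaker',(240,367),.068),('bottle',(170,155),.121),('jar',(741,122),.128),('forceps',(760,297),.003)]: print(nm,onz(f,T([uv]),z).round(3))
m=[m for m in optics.masks_of('policeman','top')][0]
ys,xs=np.nonzero(m['region']);q=onz(f,np.c_[xs,ys],0.01)[:,:2];mu=q.mean(0);u,s,v=np.linalg.svd(q-mu);a=(q-mu)@v[0];print(mu,v[0],a.min(),a.max())
# side view check of lid corners and pad
print(proj(g,c).round(0), proj(g,p).round(0))
E
```

```text
lid RL RR FR FL pad
 [[ 0.6785  0.0705  0.078 ]
 [ 0.7062 -0.213   0.078 ]
 [ 0.4707 -0.2346  0.078 ]
 [ 0.4454  0.0436  0.078 ]
 [ 0.4782 -0.0912  0.078 ]]
w,d 0.28209853867266516 0.23559817648667744 0.1031115637439794 0.09410938230241621
pol end, join, tail
 [[0.4406 0.3596 0.01  ]
 [0.4443 0.3307 0.01  ]
 [0.4557 0.2227 0.01  ]] 0.13774797770919198
beaker [[0.398 0.145 0.068]]
bottle [[0.612 0.205 0.121]]
jar [[ 0.627 -0.368  0.128]]
forceps [[ 0.455 -0.413  0.003]]
[0.44730205 0.30319837] [-0.1030244   0.99467883] -0.08077395083109787 0.05814664567286626
[[280. 171.]
 [343. 206.]
 [263. 230.]
 [212. 186.]
 [241. 203.]] [[183. 171.]
 [186. 174.]
 [199. 185.]]
```

```bash
cat > plan.py <<'E'
# usage: plan.py x y z yaw n : rows (cm, rad) in tool axes for a straight move with tool down
import sys,numpy as np
from h import monitor
s=monitor.observe();p=np.array(s['position']);y=s['tool_rot'][2]
t=np.array([float(a) for a in sys.argv[1:4]]);Y=float(sys.argv[4]);n=int(sys.argv[5])
d=(t-p)/n;dy=((Y-y+np.pi)%(2*np.pi)-np.pi)/n
print('from',p.round(4),np.round(s['tool_rot'],3),'F',np.round(s['force'],2),'t',round(s['clock'],2),'step mm',np.linalg.norm(d)*1e3,'turn',dy)
for i in range(n):
    a=y+i*dy;c,q=np.cos(a),np.sin(a)
    print('dx %.1f dy %.1f dz %.1f wz %.3f'%tuple(np.r_[100*(c*d[0]+q*d[1]),100*(q*d[0]-c*d[1]),-100*d[2],-dy]))
E
python3 plan.py 0.478 -0.0935 0.13 1.669 14
```

```text
from [0.2311 0.5807 0.2313] [-3.142 -0.     2.763] F [-0.23  0.38 -0.21] t 1.2 step mm 51.790899514951874 turn -0.0781267822156443
dx -3.4 dy -3.8 dz 0.7 wz 0.078
dx -3.7 dy -3.5 dz 0.7 wz 0.078
dx -4.0 dy -3.2 dz 0.7 wz 0.078
dx -4.2 dy -2.9 dz 0.7 wz 0.078
dx -4.4 dy -2.6 dz 0.7 wz 0.078
dx -4.6 dy -2.2 dz 0.7 wz 0.078
dx -4.8 dy -1.9 dz 0.7 wz 0.078
dx -4.9 dy -1.5 dz 0.7 wz 0.078
dx -5.0 dy -1.1 dz 0.7 wz 0.078
dx -5.1 dy -0.7 dz 0.7 wz 0.078
dx -5.1 dy -0.3 dz 0.7 wz 0.078
dx -5.1 dy 0.1 dz 0.7 wz 0.078
dx -5.1 dy 0.5 dz 0.7 wz 0.078
dx -5.1 dy 0.9 dz 0.7 wz 0.078
```

```bash
python3 -m handwheel '[{"dx":-3.4,"dy":-3.8,"dz":0.4,"wz":0.078,"claw":0},{"dx":-3.7,"dy":-3.5,"dz":0.4,"wz":0.078},{"dx":-4.0,"dy":-3.2,"dz":0.4,"wz":0.078},{"dx":-4.2,"dy":-2.9,"dz":0.4,"wz":0.078},{"dx":-4.4,"dy":-2.6,"dz":0.4,"wz":0.078},{"dx":-4.6,"dy":-2.2,"dz":0.4,"wz":0.078},{"dx":-4.8,"dy":-1.9,"dz":0.4,"wz":0.078},{"dx":-4.9,"dy":-1.5,"dz":0.4,"wz":0.078}]' 60; python3 plan.py 0.478 -0.0935 0.10 1.669 6
```

```text
from [0.2311 0.5807 0.2313] [-3.142 -0.     2.763] F [-0.23  0.38 -0.21] t 1.2 step mm 121.64481974400701 turn -0.1822958251698367
dx -8.0 dy -8.9 dz 2.2 wz 0.182
dx -9.5 dy -7.3 dz 2.2 wz 0.182
dx -10.6 dy -5.5 dz 2.2 wz 0.182
dx -11.5 dy -3.5 dz 2.2 wz 0.182
dx -11.9 dy -1.3 dz 2.2 wz 0.182
dx -11.9 dy 0.8 dz 2.2 wz 0.182schema error: expected keys dx, dy, dz, wx, wy, wz, claw
```

```bash
python3 -m handwheel '[{"dx":-3.4,"dy":-3.8,"dz":0.4,"wx":0,"wy":0,"wz":0.078,"claw":0},{"dx":-3.7,"dy":-3.5,"dz":0.4,"wx":0,"wy":0,"wz":0.078,"claw":0},{"dx":-4.0,"dy":-3.2,"dz":0.4,"wx":0,"wy":0,"wz":0.078,"claw":0},{"dx":-4.2,"dy":-2.9,"dz":0.4,"wx":0,"wy":0,"wz":0.078,"claw":0},{"dx":-4.4,"dy":-2.6,"dz":0.4,"wx":0,"wy":0,"wz":0.078,"claw":0},{"dx":-4.6,"dy":-2.2,"dz":0.4,"wx":0,"wy":0,"wz":0.078,"claw":0},{"dx":-4.8,"dy":-1.9,"dz":0.4,"wx":0,"wy":0,"wz":0.078,"claw":0},{"dx":-4.9,"dy":-1.5,"dz":0.4,"wx":0,"wy":0,"wz":0.078,"claw":0}]' 60; python3 plan.py 0.478 -0.0935 0.10 1.669 6
```

```text
clock: 2.2
position: [0.3729, 0.1952, 0.1994]
tool_rot: [3.141, -0.0, 2.136]
force: [1.4, -0.0, -0.3]
grip_width: -0.0001
finger_force: 0.0
from [0.3729 0.1952 0.1994] [ 3.141 -0.     2.136] F [ 1.44 -0.02 -0.32] t 2.2 step mm 53.82732152716263 turn -0.07789309308972836
dx -5.0 dy -1.1 dz 1.7 wz 0.078
dx -5.1 dy -0.7 dz 1.7 wz 0.078
dx -5.1 dy -0.3 dz 1.7 wz 0.078
dx -5.1 dy 0.1 dz 1.7 wz 0.078
dx -5.1 dy 0.5 dz 1.7 wz 0.078
dx -5.0 dy 0.9 dz 1.7 wz 0.078
```

```bash
python3 -m handwheel '[{"dx":-5.0,"dy":-1.1,"dz":0.6,"wx":0,"wy":0,"wz":0.078,"claw":0},{"dx":-5.1,"dy":-0.7,"dz":0.6,"wx":0,"wy":0,"wz":0.078,"claw":0},{"dx":-5.1,"dy":-0.3,"dz":1.4,"wx":0,"wy":0,"wz":0.078,"claw":0},{"dx":-5.1,"dy":0.1,"dz":2.5,"wx":0,"wy":0,"wz":0.078,"claw":0},{"dx":-5.1,"dy":0.5,"dz":2.5,"wx":0,"wy":0,"wz":0.078,"claw":0},{"dx":-5.0,"dy":0.9,"dz":2.3,"wx":0,"wy":0,"wz":0.078,"claw":0},{"dx":0,"dy":0,"dz":0,"wx":0,"wy":0,"wz":0,"claw":0}]'; python3 plan.py 0.478 -0.0935 0.082 1.669 1
```

```text
clock: 3.08
position: [0.4785, -0.0949, 0.0989]
tool_rot: [-3.14, 0.001, 1.664]
force: [-0.4, 0.3, 0.2]
grip_width: -0.0
finger_force: 0.0
from [ 0.4785 -0.0949  0.0989] [-3.140e+00  1.000e-03  1.664e+00] F [-0.41  0.27  0.17] t 3.08 step mm 17.0108726598987 turn 0.004533392179275175
dx 0.1 dy -0.0 dz 1.7 wz -0.005
```

```bash
python3 -m handwheel '[{"dx":0,"dy":0,"dz":1.8,"wx":0,"wy":0,"wz":0,"claw":0},{"dx":0,"dy":0,"dz":0.3,"wx":0,"wy":0,"wz":0,"claw":0},{"dx":0,"dy":0,"dz":0.2,"wx":0,"wy":0,"wz":0,"claw":0},{"dx":0,"dy":0,"dz":0.1,"wx":0,"wy":0,"wz":0,"claw":0},{"dx":0,"dy":0,"dz":0.1,"wx":0,"wy":0,"wz":0,"claw":0}]'
```

```text
clock: 3.7
position: [0.4783, -0.0906, 0.0761]
tool_rot: [-3.141, -0.001, 1.671]
force: [-7.5, 2.5, 15.0]
grip_width: -0.0001
finger_force: 7.4
```

```bash
python3 -m handwheel '[{"dx":0,"dy":-3.5,"dz":-4,"wx":0,"wy":0,"wz":0,"claw":0},{"dx":1,"dy":-2.5,"dz":-4.5,"wx":0,"wy":0,"wz":0,"claw":0},{"dx":5,"dy":0,"dz":-2.5,"wx":0,"wy":0,"wz":0,"claw":0},{"dx":5.8,"dy":0,"dz":0,"wx":0,"wy":0,"wz":0,"claw":100},{"dx":5.8,"dy":0,"dz":0,"wx":0,"wy":0,"wz":0,"claw":100},{"dx":5.8,"dy":0,"dz":0,"wx":0,"wy":0,"wz":0,"claw":100}]'
python3 - <<'E'
from h import *
f=grab('side','side1')
E
```

```text
clock: 4.45
position: [0.3953, 0.1379, 0.1862]
tool_rot: [3.14, -0.001, 1.671]
force: [1.9, -0.3, -0.4]
grip_width: 0.0543
finger_force: 0.0
```

View pics/side1.png

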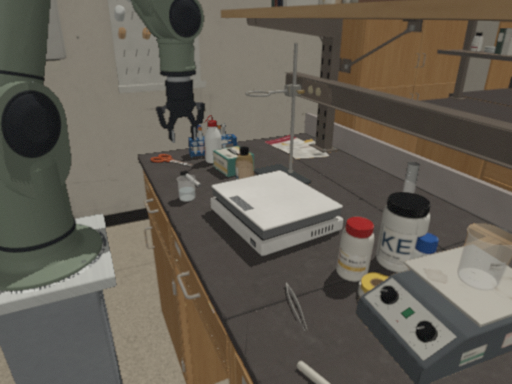

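Lid still looks shut about 0.6 s after withdrawal (front corner still at (213,200)). I'll check for movement.

```bash
cat > lidchk.py <<'E'
from h import *
f=grab('side','s_%d'%int(100*monitor.observe()['clock']));a=cv2.imread('pics/side0.png')
d=cv2.absdiff(a,f['frame']).max(2)[165:260,205:345];print(monitor.observe()['clock'],(d>40).sum(),d.mean())
E
python3 lidchk.py;python3 lidchk.py; python3 plan.py 0.4785 -0.0935 0.11 1.669 5
```

```text
4.55 0 2.8400751879699246
4.6 0 2.8681954887218044
from [0.3952 0.1385 0.1858] [ 3.141e+00 -1.000e-03  1.676e+00] F [-0.01 -1.11  0.83] t 4.6 step mm 51.58342647751246 turn -0.0014708618690313813
dx -4.8 dy 1.2 dz 1.5 wz 0.001
dx -4.8 dy 1.2 dz 1.5 wz 0.001
dx -4.8 dy 1.2 dz 1.5 wz 0.001
dx -4.8 dy 1.2 dz 1.5 wz 0.001
dx -4.8 dy 1.2 dz 1.5 wz 0.001
```

```bash
python3 -m handwheel '[{"dx":-4.8,"dy":1.2,"dz":1.5,"wx":0,"wy":0,"wz":0,"claw":0},{"dx":-4.8,"dy":1.2,"dz":1.5,"wx":0,"wy":0,"wz":0,"claw":0},{"dx":-4.8,"dy":1.2,"dz":1.5,"wx":0,"wy":0,"wz":0,"claw":0},{"dx":-4.8,"dy":1.2,"dz":1.5,"wx":0,"wy":0,"wz":0,"claw":0},{"dx":-4.8,"dy":1.2,"dz":1.5,"wx":0,"wy":0,"wz":0,"claw":0},{"dx":0,"dy":0,"dz":2.8,"wx":0,"wy":0,"wz":0,"claw":0},{"dx":0,"dy":0,"dz":0.3,"wx":0,"wy":0,"wz":0,"claw":0},{"dx":0,"dy":0,"dz":0.1,"wx":0,"wy":0,"wz":0,"claw":0}]'
python3 -m handwheel '[{"dx":0,"dy":0,"dz":0.1,"wx":0,"wy":0,"wz":0,"claw":0},{"dx":0,"dy":0,"dz":0.1,"wx":0,"wy":0,"wz":0,"claw":0}]'
python3 -m handwheel '[{"dx":0,"dy":0,"dz":0,"wx":0,"wy":0,"wz":0,"claw":0}]'
python3 -m handwheel '[{"dx":0,"dy":0,"dz":0.1,"wx":0,"wy":0,"wz":0,"claw":0}]'
```

```text
clock: 5.6
position: [0.4793, -0.0971, 0.079]
tool_rot: [3.141, 0.0, 1.671]
force: [-0.8, 0.0, -0.8]
grip_width: 0.0001
finger_force: 0.0
clock: 5.85
position: [0.4795, -0.0968, 0.077]
tool_rot: [3.141, 0.0, 1.671]
force: [-2.0, 0.3, 5.1]
grip_width: 0.0001
finger_force: 2.5
clock: 5.98
position: [0.4794, -0.0968, 0.0767]
tool_rot: [3.141, -0.0, 1.671]
force: [-1.4, 1.3, 4.7]
grip_width: -0.0002
finger_force: 2.4
clock: 6.1
position: [0.4794, -0.0969, 0.0757]
tool_rot: [3.141, -0.0, 1.671]
force: [-4.4, 1.6, 16.7]
grip_width: -0.0005
finger_force: 8.6
```

```bash
python3 -m handwheel '[{"dx":0,"dy":0,"dz":0,"wx":0,"wy":0,"wz":0,"claw":0},{"dx":0,"dy":0,"dz":0,"wx":0,"wy":0,"wz":0,"claw":0}]'
python3 -m handwheel '[{"dx":0,"dy":0,"dz":0.1,"wx":0,"wy":0,"wz":0,"claw":0},{"dx":0,"dy":0,"dz":0,"wx":0,"wy":0,"wz":0,"claw":0}]'
python3 -m handwheel '[{"dx":0,"dy":0,"dz":0.1,"wx":0,"wy":0,"wz":0,"claw":0},{"dx":0,"dy":0,"dz":0,"wx":0,"wy":0,"wz":0,"claw":0}]'
```

```text
clock: 6.35
position: [0.4794, -0.0969, 0.0757]
tool_rot: [3.141, -0.0, 1.671]
force: [-1.9, 1.1, 11.3]
grip_width: 0.0002
finger_force: 5.7
clock: 6.6
position: [0.4794, -0.0969, 0.075]
tool_rot: [3.141, -0.0, 1.671]
force: [-5.8, 1.6, 20.5]
grip_width: -0.0002
finger_force: 10.4
clock: 6.85
position: [0.4792, -0.0969, 0.0735]
tool_rot: [3.142, -0.0, 1.671]
force: [-2.2, 0.9, 5.8]
grip_width: 0.0002
finger_force: 3.0
```

```bash
python3 -m handwheel '[{"dx":0,"dy":-3.5,"dz":-4,"wx":0,"wy":0,"wz":0,"claw":0},{"dx":1,"dy":-2.5,"dz":-4.5,"wx":0,"wy":0,"wz":0,"claw":0},{"dx":5,"dy":0,"dz":-2.5,"wx":0,"wy":0,"wz":0,"claw":0},{"dx":5.8,"dy":0,"dz":0,"wx":0,"wy":0,"wz":0,"claw":50},{"dx":5.8,"dy":0,"dz":0,"wx":0,"wy":0,"wz":0,"claw":50},{"dx":5.8,"dy":0,"dz":0,"wx":0,"wy":0,"wz":0,"claw":50}]'
python3 lidchk.py; python3 lidchk.py
```

```text
clock: 7.6
position: [0.3958, 0.1318, 0.1836]
tool_rot: [3.141, -0.0, 1.671]
force: [1.8, -0.8, -0.2]
grip_width: 0.0425
finger_force: 0.0
7.65 4799 48.81954887218045
7.7 4799 49.15421052631579
```

```bash
python3 plan.py 0.4476 0.3015 0.06 1.674 5
```

```text
from [0.3954 0.1352 0.1833] [ 3.141e+00 -1.000e-03  1.678e+00] F [ 0.11 -0.62 -0.18] t 7.7 step mm 42.695656114162176 turn -0.0008765117839227621
dx 3.2 dy 1.4 dz 2.5 wz 0.001
dx 3.2 dy 1.4 dz 2.5 wz 0.001
dx 3.2 dy 1.4 dz 2.5 wz 0.001
dx 3.2 dy 1.4 dz 2.5 wz 0.001
dx 3.2 dy 1.4 dz 2.5 wz 0.001
```

```bash
python3 -m handwheel '[{"dx":5.4,"dy":2.3,"dz":0.5,"wx":0,"wy":0,"wz":0,"claw":50},{"dx":5.3,"dy":2.4,"dz":1.5,"wx":0,"wy":0,"wz":0,"claw":50},{"dx":5.3,"dy":2.3,"dz":2,"wx":0,"wy":0,"wz":0,"claw":50},{"dx":0,"dy":0,"dz":4,"wx":0,"wy":0,"wz":0,"claw":50},{"dx":0,"dy":0,"dz":4.3,"wx":0,"wy":0,"wz":0,"claw":50},{"dx":0,"dy":0,"dz":0,"wx":0,"wy":0,"wz":0,"claw":50}]'
python3 plan.py 0.4476 0.3015 0.0015 1.674 1; python3 lidchk.py; python3 - <<'E'
from h import *
f=grab('top','top2');a=f['frame'];cv2.imwrite('pics/top2c.png',cv2.resize(a[80:260,95:355],None,fx=3,fy=3,interpolation=cv2.INTER_CUBIC))
E
```

```text
clock: 8.45
position: [0.4486, 0.2946, 0.0583]
tool_rot: [-3.138, 0.003, 1.671]
force: [-0.9, -0.7, 0.2]
grip_width: 0.0427
finger_force: 0.0
from [0.4486 0.2946 0.0583] [-3.138e+00  3.000e-03  1.671e+00] F [-0.92 -0.67  0.2 ] t 8.45 step mm 57.17931693925062 turn 0.003389885657862912
dx 0.7 dy -0.0 dz 5.7 wz -0.003
8.5 4839 47.926015037593984
```

View pics/top2c.png

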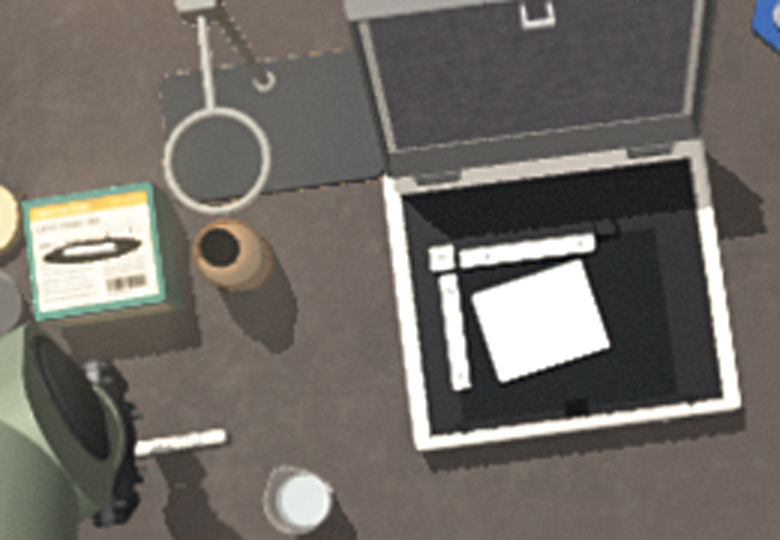

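The lid stands open; the plate's corners in the crop are (472,297), (582,262), (609,346) and (504,382), and the stops lie behind and to its left. The gripper is over the rod, whose tail shows at (228,437). I'll grip it.

```bash
python3 -m handwheel '[{"dx":0.7,"dy":0,"dz":3,"wx":0,"wy":0,"wz":0,"claw":50},{"dx":0,"dy":0,"dz":2.4,"wx":0,"wy":0,"wz":0,"claw":50},{"dx":0,"dy":0,"dz":0.3,"wx":0,"wy":0,"wz":0,"claw":30},{"dx":0,"dy":0,"dz":0,"wx":0,"wy":0,"wz":0,"claw":0},{"dx":0,"dy":0,"dz":0,"wx":0,"wy":0,"wz":0,"claw":0},{"dx":0,"dy":0,"dz":0,"wx":0,"wy":0,"wz":0,"claw":0},{"dx":0,"dy":0,"dz":0,"wx":0,"wy":0,"wz":0,"claw":0}]' 80
python3 - <<'E'
from h import *
f=grab('top')
T=lambda p:np.array(p)/3+[95,80]-1/3
pl=onz(f,T([(472,297),(582,262),(609,346),(504,382)]),.048);print('plate RL RR FR FL\n',pl.round(4))
print([np.linalg.norm(pl[i]-pl[(i+1)%4]).round(4) for i in range(4)],pl.mean(0))
# stops: top faces z=.05: rear stop front edge, left stop right edge
r=onz(f,T([(460,268),(595,250)]),.05);l=onz(f,T([(461,280),(469,387)]),.05);print(r.round(4),l.round(4))
print('scanner outer FL FR RR RL',onz(f,T([(418,438),(739,402),(703,145),(386,180)]),.042).round(4))
E
```

```text
clock: 9.43
position: [0.45, 0.3032, 0.005]
tool_rot: [3.14, -0.001, 1.67]
force: [-1.4, -1.5, 9.4]
grip_width: 0.0077
finger_force: 79.1
plate RL RR FR FL
 [[ 0.5714 -0.0036  0.048 ]
 [ 0.5995 -0.1012  0.048 ]
 [ 0.5246 -0.1223  0.048 ]
 [ 0.4958 -0.0295  0.048 ]]
[np.float64(0.1016), np.float64(0.0778), np.float64(0.0972), np.float64(0.0799)] [ 0.54785929 -0.06414564  0.048     ]
[[ 0.5972  0.0063  0.05  ]
 [ 0.6096 -0.1129  0.05  ]] [[0.5865 0.0057 0.05  ]
 [0.4923 0.0011 0.05  ]]
scanner outer FL FR RR RL [[ 0.4493  0.0473  0.042 ]
 [ 0.4724 -0.2353  0.042 ]
 [ 0.7029 -0.2135  0.042 ]
 [ 0.6795  0.0706  0.042 ]]
```

```bash
python3 -m handwheel '[{"dx":0,"dy":0,"dz":-4,"wx":0,"wy":0,"wz":0,"claw":0},{"dx":0,"dy":0,"dz":-5,"wx":0,"wy":0,"wz":0,"claw":0},{"dx":0,"dy":0,"dz":-5,"wx":0,"wy":0,"wz":0.17,"claw":0},{"dx":0,"dy":0,"dz":-1,"wx":0,"wy":0,"wz":0.175,"claw":0},{"dx":-3,"dy":0,"dz":0,"wx":0,"wy":0,"wz":0.175,"claw":0},{"dx":-3,"dy":0,"dz":0,"wx":0,"wy":0,"wz":0.175,"claw":0},{"dx":-3,"dy":0,"dz":0,"wx":0,"wy":0,"wz":0.175,"claw":0},{"dx":-3,"dy":0,"dz":0,"wx":0,"wy":0,"wz":0.175,"claw":0}]' 100; python3 plan.py 0.43 -0.035 0.10 0.1 8
```

```text
clock: 10.48
position: [0.3917, 0.1993, 0.1544]
tool_rot: [-3.141, -0.002, 0.619]
force: [1.2, 0.3, -0.4]
grip_width: 0.0068
finger_force: 99.3
from [0.3917 0.1993 0.1544] [-3.141e+00 -2.000e-03  6.190e-01] F [ 1.23  0.32 -0.39] t 10.47 step mm 30.441778397879215 turn -0.06488505277849471
dx -1.3 dy 2.7 dz 0.7 wz 0.065
dx -1.1 dy 2.7 dz 0.7 wz 0.065
dx -1.0 dy 2.8 dz 0.7 wz 0.065
dx -0.8 dy 2.9 dz 0.7 wz 0.065
dx -0.6 dy 2.9 dz 0.7 wz 0.065
dx -0.4 dy 2.9 dz 0.7 wz 0.065
dx -0.2 dy 3.0 dz 0.7 wz 0.065
dx -0.0 dy 3.0 dz 0.7 wz 0.065
```

```bash
python3 -m handwheel '[{"dx":-1.3,"dy":2.9,"dz":0,"wx":0,"wy":0,"wz":0.065,"claw":0},{"dx":-1.1,"dy":2.9,"dz":0,"wx":0,"wy":0,"wz":0.065,"claw":0},{"dx":-1.0,"dy":3.0,"dz":0,"wx":0,"wy":0,"wz":0.065,"claw":0},{"dx":-0.8,"dy":3.1,"dz":0,"wx":0,"wy":0,"wz":0.065,"claw":0},{"dx":-0.6,"dy":3.2,"dz":0,"wx":0,"wy":0,"wz":0.065,"claw":0},{"dx":-0.4,"dy":3.2,"dz":1,"wx":0,"wy":0,"wz":0.065,"claw":0},{"dx":-0.2,"dy":3.3,"dz":1.5,"wx":0,"wy":0,"wz":0.065,"claw":0},{"dx":0,"dy":3.3,"dz":2,"wx":0,"wy":0,"wz":0.065,"claw":0}]'; python3 -m handwheel '[{"dx":0,"dy":0,"dz":0,"wx":0,"wy":0,"wz":0,"claw":0}]'
python3 - <<'E'
from h import *
a=grab('top','top3');b=grab('side','side3')
cv2.imwrite('pics/c3.png',np.hstack([cv2.resize(a['frame'][130:260,200:330],None,fx=3,fy=3,interpolation=cv2.INTER_CUBIC),cv2.resize(b['frame'][110:240,140:270],None,fx=3,fy=3,interpolation=cv2.INTER_CUBIC)]))
E
```

```text
clock: 11.48
position: [0.4394, -0.0537, 0.109]
tool_rot: [-3.14, -0.003, 0.104]
force: [0.2, -0.1, -0.4]
grip_width: 0.0064
finger_force: 99.3
clock: 11.6
position: [0.4385, -0.0551, 0.1084]
tool_rot: [-3.142, -0.0, 0.101]
force: [-0.2, -0.2, -0.2]
grip_width: 0.0068
finger_force: 99.3
```

View pics/c3.png

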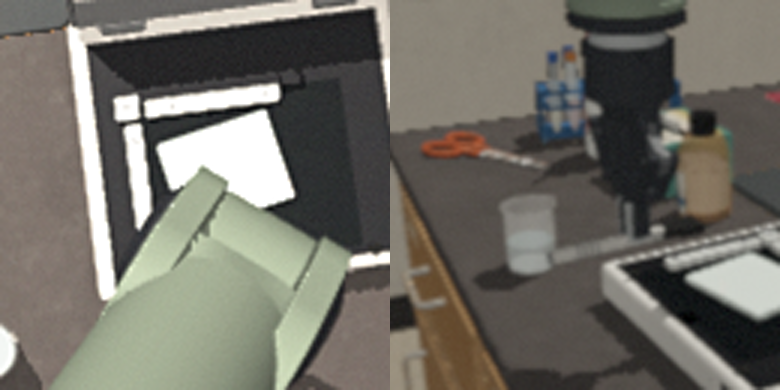

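```bash
python3 - <<'E'
from h import *
b=grab('side');p=np.array(monitor.observe()['position']);u=np.array([np.cos(.101),np.sin(.101),0])
for z in (-.01,-.005,0,.005,.01): print(z,proj(b,[p-.0807*u+[0,0,z],p+.027*u+[0,0,z],p+.0583*u+[0,0,z]]).round(1).tolist())
cv2.imwrite('pics/z3.png',cv2.resize(b['frame'][165:215,185:265],None,fx=9,fy=9,interpolation=cv2.INTER_CUBIC))
E
```

```text
-0.01 [[191.9, 199.5], [230.6, 190.5], [241.1, 188.1]]
-0.005 [[191.8, 197.7], [230.5, 188.8], [241.0, 186.4]]
0 [[191.6, 195.9], [230.5, 187.1], [241.0, 184.7]]
0.005 [[191.5, 194.1], [230.4, 185.3], [241.0, 182.9]]
0.01 [[191.4, 192.2], [230.4, 183.5], [241.0, 181.2]]
```

View pics/z3.png

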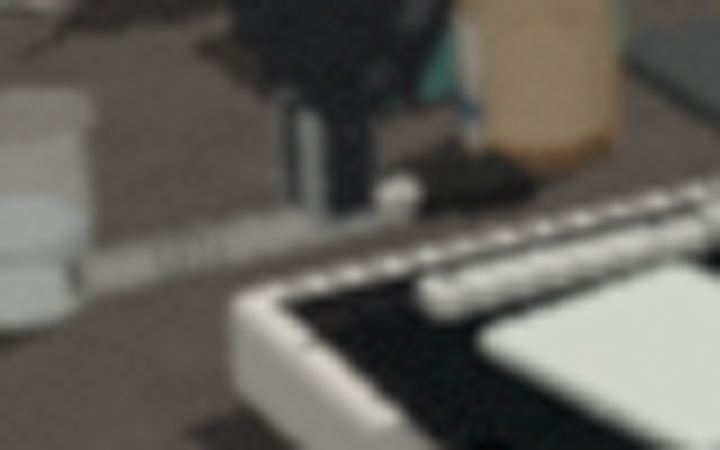

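```bash
python3 -m handwheel '[{"dx":-1.6,"dy":0,"dz":0,"wx":0,"wy":0,"wz":0,"claw":0},{"dx":0,"dy":0,"dz":3,"wx":0,"wy":0,"wz":0,"claw":0},{"dx":0,"dy":0,"dz":2.4,"wx":0,"wy":0,"wz":0,"claw":0},{"dx":0,"dy":0,"dz":0.6,"wx":0,"wy":0,"wz":0,"claw":0},{"dx":0,"dy":0,"dz":0,"wx":0,"wy":0,"wz":0,"claw":0}]'
```

```text
clock: 12.38
position: [0.4224, -0.0546, 0.0488]
tool_rot: [-3.142, -0.0, 0.106]
force: [0.0, -0.7, -0.0]
grip_width: 0.0064
finger_force: 99.3
```

```bash
python3 -m handwheel '[{"dx":0.8,"dy":0,"dz":0,"wx":0,"wy":0,"wz":0,"claw":0},{"dx":0.4,"dy":0,"dz":0,"wx":0,"wy":0,"wz":0,"claw":0},{"dx":0.3,"dy":0,"dz":0,"wx":0,"wy":0,"wz":0,"claw":0},{"dx":0.3,"dy":0,"dz":0,"wx":0,"wy":0,"wz":0,"claw":0},{"dx":0.3,"dy":0,"dz":0,"wx":0,"wy":0,"wz":0,"claw":0},{"dx":0.3,"dy":0,"dz":0,"wx":0,"wy":0,"wz":0,"claw":0}]'
cat > pl.py <<'E'
import sys
from h import *
C=np.array([.597,.0075]);c,s=np.cos(.1),np.sin(.1)
f=grab('top',sys.argv[1] if len(sys.argv)>1 else None)
print('F',np.round(monitor.observe()['force'],1),'t',monitor.observe()['clock'])
w=f['frame'].min(2)>150
# plate region: white blob within the deck region
n,lab,st,ce=cv2.connectedComponentsWithStats(w.astype(np.uint8),connectivity=4)
pc=proj(f,[[.56,-.055,.048]])[0].round().astype(int);L=lab[pc[1],pc[0]];print('area',st[L][4] if L else None)
if L:
    ys,xs=np.nonzero(lab==L);q=onz(f,np.c_[xs,ys],.048)[:,:2]-C;q=np.c_[c*q[:,0]+s*q[:,1],-s*q[:,0]+c*q[:,1]]*1e3
    r=cv2.minAreaRect(q.astype(np.float32));print(r);print(cv2.boxPoints(r).round(1).tolist())
E
python3 pl.py top4
```

```text
clock: 13.12
position: [0.4466, -0.0522, 0.0483]
tool_rot: [-3.142, 0.0, 0.106]
force: [-0.2, 0.0, -0.7]
grip_width: 0.0067
finger_force: 99.3
F [ 0.1  0.5 -0. ] t 13.175
area 894
((-48.641212463378906, -66.77429962158203), (81.51912689208984, 102.20829772949219), 6.715668678283691)
[[-95.0999984741211, -20.799999237060547], [-83.0999984741211, -122.30000305175781], [-2.200000047683716, -112.80000305175781], [-14.100000381469727, -11.300000190734863]]
```

```bash
python3 -m handwheel '[{"dx":0.2,"dy":0,"dz":0,"wx":0,"wy":0,"wz":0,"claw":0},{"dx":0.2,"dy":0,"dz":0,"wx":0,"wy":0,"wz":0,"claw":0},{"dx":0.2,"dy":0,"dz":0,"wx":0,"wy":0,"wz":0,"claw":0},{"dx":0.1,"dy":0,"dz":0,"wx":0,"wy":0,"wz":0,"claw":0},{"dx":0.1,"dy":0,"dz":0,"wx":0,"wy":0,"wz":0,"claw":0}]'; python3 pl.py top5
```

```text
clock: 13.8
position: [0.4545, -0.0513, 0.0483]
tool_rot: [-3.142, 0.0, 0.106]
force: [0.1, 0.4, 0.4]
grip_width: 0.0065
finger_force: 99.3
F [-0.1  0.4 -1. ] t 13.85
area 1125
((-32.59776306152344, -61.758697509765625), (99.0866928100586, 120.16881561279297), 0.21493323147296906)
[[-82.4000015258789, -1.899999976158142], [-81.9000015258789, -122.0], [17.200000762939453, -121.69999694824219], [16.700000762939453, -1.5]]
```

```bash
for i in 1 2 3; do :; done; python3 -m handwheel '[{"dx":0.1,"dy":0,"dz":0,"wx":0,"wy":0,"wz":0,"claw":0}]'|grep -E 'pos|force'; python3 -m handwheel '[{"dx":0.1,"dy":0,"dz":0,"wx":0,"wy":0,"wz":0,"claw":0}]'|grep -E 'pos|force'; python3 -m handwheel '[{"dx":0.05,"dy":0,"dz":0,"wx":0,"wy":0,"wz":0,"claw":0}]'|grep -E 'pos|force'
```

```text
position: [0.4554, -0.0512, 0.0483]
force: [-0.4, 0.2, -0.7]
finger_force: 99.3
position: [0.4565, -0.0511, 0.0483]
force: [0.2, -0.3, -1.0]
finger_force: 99.3
position: [0.457, -0.0511, 0.0483]
force: [-0.7, 0.2, -0.9]
finger_force: 99.3
```

```bash
python3 -m handwheel '[{"dx":0.1,"dy":0,"dz":0,"wx":0,"wy":0,"wz":0,"claw":0}]'|grep -E 'pos|force:'; python3 -m handwheel '[{"dx":0.1,"dy":0,"dz":0,"wx":0,"wy":0,"wz":0,"claw":0}]'|grep -E 'pos|force:'; python3 pl.py top6; python3 - <<'E'
import cv2
a=cv2.imread('pics/top6.png');cv2.imwrite('pics/c6.png',cv2.resize(a[150:225,230:330],None,fx=7,fy=7,interpolation=cv2.INTER_CUBIC))
E
```

```text
position: [0.4579, -0.051, 0.0483]
force: [-0.3, -0.1, -1.0]
finger_force: 99.3
position: [0.459, -0.0509, 0.0483]
force: [-1.1, 0.2, 0.7]
finger_force: 99.3
F [-1.9  0.7 -1. ] t 14.525
area None
```

View pics/c6.png

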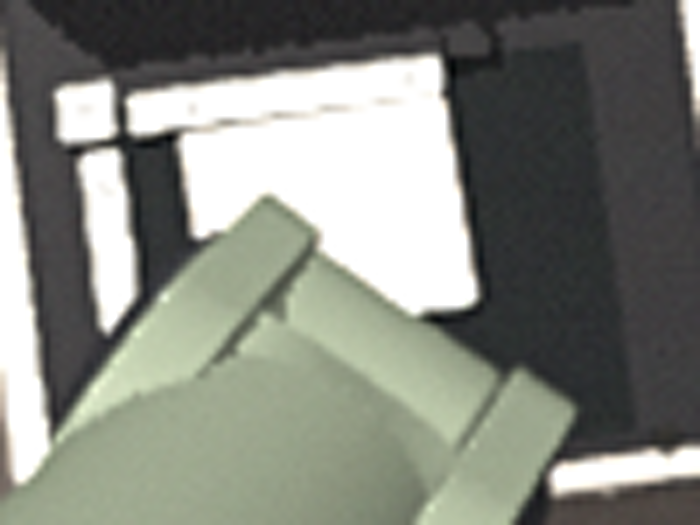

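The plate now lies against the rear stop. Its left edge at (180–195,135–240) is still about 17 mm from the left stop. I'll push a bit more until it is felt.

```bash
python3 -m handwheel '[{"dx":0.1,"dy":0,"dz":0,"wx":0,"wy":0,"wz":0,"claw":0}]'|grep -E 'pos|force:'; python3 -m handwheel '[{"dx":0.05,"dy":0,"dz":0,"wx":0,"wy":0,"wz":0,"claw":0}]'|grep -E 'pos|force:';python3 -m handwheel '[{"dx":0.05,"dy":0,"dz":0,"wx":0,"wy":0,"wz":0,"claw":0}]'|grep -E 'pos|force:'
```

```text
position: [0.4599, -0.0508, 0.0483]
force: [-1.2, 0.0, -1.3]
finger_force: 99.3
position: [0.4605, -0.0507, 0.0483]
force: [-1.1, 0.2, -0.5]
finger_force: 99.3
position: [0.4609, -0.0506, 0.0483]
force: [-1.3, 0.3, -0.0]
finger_force: 99.3
```

```bash
python3 -m handwheel '[{"dx":0.1,"dy":0,"dz":0,"wx":0,"wy":0,"wz":0,"claw":0}]'|grep -E 'pos|force:'; python3 -m handwheel '[{"dx":0.1,"dy":0,"dz":0,"wx":0,"wy":0,"wz":0,"claw":0}]'|grep -E 'pos|force:';python3 -m handwheel '[{"dx":0.1,"dy":0,"dz":0,"wx":0,"wy":0,"wz":0,"claw":0}]'|grep -E 'pos|force:'; python3 pl.py top7
```

```text
position: [0.4612, -0.0505, 0.0482]
force: [-6.6, -1.0, 1.1]
finger_force: 99.5
position: [0.4613, -0.0504, 0.048]
force: [-11.2, -0.5, 0.9]
finger_force: 99.6
position: [0.4614, -0.0504, 0.0478]
force: [-16.4, -1.6, 2.3]
finger_force: 99.7
F [-14.3  -1.4   1.9] t 15.325
area None
```

```bash
python3 -m handwheel '[{"dx":-0.8,"dy":0,"dz":0,"wx":0,"wy":0,"wz":0,"claw":0},{"dx":-1.2,"dy":0,"dz":0,"wx":0,"wy":0,"wz":0,"claw":0},{"dx":0,"dy":5,"dz":0,"wx":0,"wy":0,"wz":0,"claw":0},{"dx":0,"dy":5.2,"dz":0,"wx":0,"wy":0,"wz":0,"claw":0},{"dx":0,"dy":0,"dz":0,"wx":0,"wy":0,"wz":0,"claw":0},{"dx":2.5,"dy":0,"dz":0,"wx":0,"wy":0,"wz":0,"claw":0},{"dx":3.0,"dy":0,"dz":0,"wx":0,"wy":0,"wz":0,"claw":0},{"dx":0,"dy":0,"dz":0,"wx":0,"wy":0,"wz":0,"claw":0}]'
python3 pl.py top8; python3 - <<'E'
from h import *
p=monitor.observe()['position'];q=np.array(p[:2])-[.597,.0075];print(.995*q[0]+.1*q[1],-.1*q[0]+.995*q[1])
a=cv2.imread('pics/top8.png');cv2.imwrite('pics/c8.png',cv2.resize(a[150:240,230:340],None,fx=7,fy=6.6,interpolation=cv2.INTER_CUBIC))
E
```

```text
clock: 16.32
position: [0.5109, -0.147, 0.0482]
tool_rot: [3.141, -0.001, 0.108]
force: [-0.4, -0.1, 0.0]
grip_width: 0.0062
finger_force: 99.3
F [-1.6 -0.5  0. ] t 16.375
area 1198
((-31.063671112060547, -62.337486267089844), (96.0719985961914, 120.68448638916016), 0.7569963932037354)
[[-79.9000015258789, -2.5999999046325684], [-78.30000305175781, -123.30000305175781], [17.799999237060547, -122.0], [16.200000762939453, -1.399999976158142]]
-0.10252754044184846 -0.14526101231126118
```

View pics/c8.png

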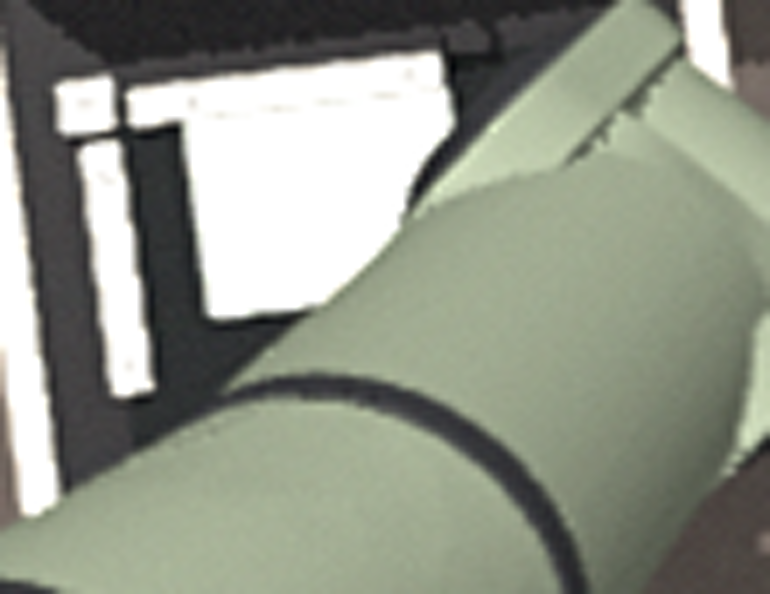

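The plate is flush with the rear stop; its left edge, at about (185,120)–(205,320), is roughly 20 mm from the left stop. Next I push it left with the block's side.

```bash
python3 -m handwheel '[{"dx":0,"dy":-0.8,"dz":0,"wx":0,"wy":0,"wz":0,"claw":0},{"dx":0,"dy":-0.4,"dz":0,"wx":0,"wy":0,"wz":0,"claw":0},{"dx":0,"dy":-0.3,"dz":0,"wx":0,"wy":0,"wz":0,"claw":0},{"dx":0,"dy":-0.3,"dz":0,"wx":0,"wy":0,"wz":0,"claw":0},{"dx":0,"dy":-0.3,"dz":0,"wx":0,"wy":0,"wz":0,"claw":0},{"dx":0,"dy":-0.3,"dz":0,"wx":0,"wy":0,"wz":0,"claw":0}]'
python3 pl.py top9; python3 - <<'E'
import cv2
from h import *
f=grab('top')
a=f['frame'];C=np.array([.597,.0075]);c,s=.995,.0998
# rectified view of plate-top plane: sx,sy in 1 mm grid
X,Y=np.meshgrid(np.arange(-110,30),np.arange(20,-150,-1))  # cols sx rows sy
W=np.c_[(C[0]+(c*X-s*Y)/1e3).ravel(),(C[1]+(s*X+c*Y)/1e3).ravel(),np.full(X.size,.048)]
uv=proj(f,W).astype(np.float32).reshape(X.shape+(2,))
r=cv2.remap(a.min(2),uv[...,0],uv[...,1],cv2.INTER_CUBIC)
for sx in (-70,-50,-30,-12): print(sx,[int(v) for v in r[:,sx+110][12:52:2]], 'sy 8..')
E
```

```text
clock: 17.12
position: [0.5069, -0.1241, 0.0483]
tool_rot: [3.142, 0.0, 0.106]
force: [-0.9, -1.6, 0.1]
grip_width: 0.0065
finger_force: 99.3
F [-0.4 -0.7 -0.5] t 17.175
area 1010
((-31.095294952392578, -61.12748336791992), (96.0770263671875, 118.91767120361328), 0.21493324637413025)
[[-79.4000015258789, -1.7999999523162842], [-78.9000015258789, -120.80000305175781], [17.200000762939453, -120.4000015258789], [16.700000762939453, -1.5]]
-70 [255, 255, 210, 99, 36, 32, 38, 43, 80, 205, 255, 255, 255, 255, 255, 255, 255, 255, 255, 255] sy 8..
-50 [255, 255, 207, 98, 38, 37, 40, 46, 85, 205, 255, 255, 255, 255, 255, 255, 255, 255, 255, 255] sy 8..
-30 [255, 255, 205, 94, 32, 39, 41, 45, 84, 204, 255, 255, 255, 255, 255, 255, 255, 255, 255, 255] sy 8..
-12 [255, 255, 183, 78, 30, 44, 42, 37, 73, 188, 248, 255, 255, 255, 255, 255, 255, 255, 255, 255] sy 8..
```

```bash
python3 -m handwheel '[{"dx":0,"dy":-0.3,"dz":0,"wx":0,"wy":0,"wz":0,"claw":0},{"dx":0,"dy":-0.3,"dz":0,"wx":0,"wy":0,"wz":0,"claw":0},{"dx":0,"dy":-0.2,"dz":0,"wx":0,"wy":0,"wz":0,"claw":0},{"dx":0,"dy":-0.1,"dz":0,"wx":0,"wy":0,"wz":0,"claw":0},{"dx":0,"dy":-0.1,"dz":0,"wx":0,"wy":0,"wz":0,"claw":0}]'|grep -E 'pos|force:';  python3 -m handwheel '[{"dx":0,"dy":-0.1,"dz":0,"wx":0,"wy":0,"wz":0,"claw":0}]'|grep -E 'pos|force:';  python3 -m handwheel '[{"dx":0,"dy":-0.1,"dz":0,"wx":0,"wy":0,"wz":0,"claw":0}]'|grep -E 'pos|force:'
```

```text
position: [0.5059, -0.1143, 0.0483]
force: [-0.0, -0.0, -0.7]
finger_force: 99.3
position: [0.5058, -0.1133, 0.0483]
force: [0.6, -0.7, -0.1]
finger_force: 99.3
position: [0.5057, -0.1122, 0.0483]
force: [0.1, -1.6, 0.2]
finger_force: 99.3
```

```bash
cat > edge.py <<'E'
from h import *
f=grab('top');C=np.array([.597,.0075]);c,s=.995,.0998
X,Y=np.meshgrid(np.arange(-110,30),np.arange(20,-150,-1))
W=np.c_[(C[0]+(c*X-s*Y)/1e3).ravel(),(C[1]+(s*X+c*Y)/1e3).ravel(),np.full(X.size,.048)]
uv=proj(f,W).astype(np.float32).reshape(X.shape+(2,))
r=cv2.remap(f['frame'].min(2),uv[...,0],uv[...,1],cv2.INTER_CUBIC)
for sx in (-70,-50,-30,-12): print(sx,[int(v) for v in r[:,sx+110][13:38]], 'sy 7..-17')
for sy in (-20,-40,-60,-80,-95): print(sy,[int(v) for v in r[20-sy,15:40]],'sx -95..-71 |',[int(v) for v in r[20-sy,98:120]],'sx -12..9')
E
python3 edge.py
```

```text
-70 [255, 255, 255, 215, 180, 177, 211, 248, 255, 255, 255, 255, 255, 255, 255, 255, 255, 255, 255, 255, 255, 255, 255, 255, 255] sy 7..-17
-50 [255, 255, 250, 206, 166, 167, 207, 250, 255, 255, 255, 255, 255, 255, 255, 255, 255, 255, 255, 255, 255, 255, 255, 255, 255] sy 7..-17
-30 [255, 255, 248, 207, 174, 180, 220, 255, 255, 255, 255, 255, 255, 255, 255, 255, 255, 255, 255, 255, 255, 255, 255, 255, 255] sy 7..-17
-12 [255, 255, 227, 175, 147, 170, 219, 254, 255, 255, 255, 255, 255, 255, 255, 255, 255, 255, 255, 255, 255, 255, 255, 255, 255] sy 7..-17
-20 [146, 146, 146, 145, 144, 142, 141, 140, 140, 140, 139, 134, 129, 127, 126, 137, 176, 223, 255, 255, 255, 254, 254, 255, 255] sx -95..-71 | [255, 255, 255, 255, 255, 255, 255, 255, 255, 255, 255, 251, 247, 247, 250, 254, 255, 255, 255, 255, 255, 255] sx -12..9
-40 [150, 149, 149, 149, 149, 149, 148, 147, 147, 147, 147, 146, 146, 146, 146, 146, 145, 144, 144, 143, 143, 142, 141, 140, 137] sx -95..-71 | [255, 255, 255, 255, 255, 255, 255, 255, 255, 255, 255, 251, 248, 247, 250, 254, 255, 255, 255, 255, 255, 255] sx -12..9
-60 [148, 148, 149, 149, 149, 150, 150, 151, 151, 151, 150, 151, 151, 151, 151, 151, 151, 150, 149, 149, 149, 149, 148, 147, 147] sx -95..-71 | [255, 255, 255, 255, 255, 255, 255, 255, 255, 255, 255, 249, 242, 241, 246, 253, 255, 255, 255, 255, 255, 255] sx -12..9
-80 [148, 149, 150, 150, 149, 149, 150, 151, 151, 150, 150, 150, 151, 151, 151, 150, 150, 149, 148, 149, 150, 151, 151, 150, 149] sx -95..-71 | [151, 203, 244, 255, 255, 255, 255, 255, 255, 255, 255, 245, 232, 228, 237, 251, 255, 255, 255, 255, 255, 255] sx -12..9
-95 [147, 147, 147, 148, 149, 150, 150, 149, 148, 147, 147, 147, 147, 148, 148, 149, 149, 149, 148, 148, 149, 151, 152, 153, 153] sx -95..-71 | [177, 165, 150, 126, 106, 88, 68, 58, 49, 41, 38, 48, 61, 88, 138, 194, 243, 255, 255, 255, 255, 255] sx -12..9
```

```bash
python3 -m handwheel '[{"dx":0,"dy":-0.1,"dz":0,"wx":0,"wy":0,"wz":0,"claw":0}]'|grep -E 'pos|force:';  python3 -m handwheel '[{"dx":0,"dy":-0.1,"dz":0,"wx":0,"wy":0,"wz":0,"claw":0}]'|grep -E 'pos|force:';  python3 -m handwheel '[{"dx":0,"dy":-0.05,"dz":0,"wx":0,"wy":0,"wz":0,"claw":0}]'|grep -E 'pos|force:'; python3 -m handwheel '[{"dx":0,"dy":-0.05,"dz":0,"wx":0,"wy":0,"wz":0,"claw":0}]'|grep -E 'pos|force:'
```

```text
position: [0.5056, -0.1113, 0.0483]
force: [1.4, -0.4, -0.5]
finger_force: 99.3
position: [0.5055, -0.1103, 0.0483]
force: [-0.5, -1.2, 0.0]
finger_force: 99.3
position: [0.5054, -0.1097, 0.0483]
force: [0.2, -1.0, -0.3]
finger_force: 99.3
position: [0.5054, -0.1095, 0.0483]
force: [-0.0, -2.6, 0.2]
finger_force: 99.3
```

```bash
python3 -m handwheel '[{"dx":0,"dy":-0.1,"dz":0,"wx":0,"wy":0,"wz":0,"claw":0}]'|grep -E 'pos|force:';  python3 -m handwheel '[{"dx":0,"dy":-0.1,"dz":0,"wx":0,"wy":0,"wz":0,"claw":0}]'|grep -E 'pos|force:';  python3 -m handwheel '[{"dx":0,"dy":-0.1,"dz":0,"wx":0,"wy":0,"wz":0,"claw":0}]'|grep -E 'pos|force:'; python3 edge.py
```

```text
position: [0.5053, -0.1088, 0.0484]
force: [0.2, -6.1, -0.2]
finger_force: 99.4
position: [0.5052, -0.1083, 0.0484]
force: [-0.3, -9.1, 0.5]
finger_force: 99.6
position: [0.505, -0.1078, 0.0485]
force: [-1.3, -11.7, -0.1]
finger_force: 99.9
-70 [255, 255, 255, 254, 253, 253, 254, 255, 255, 255, 255, 255, 255, 255, 255, 255, 255, 255, 255, 255, 255, 255, 255, 255, 255] sy 7..-17
-50 [255, 255, 255, 253, 251, 252, 253, 255, 255, 255, 255, 255, 255, 255, 255, 255, 255, 255, 255, 255, 255, 255, 255, 255, 255] sy 7..-17
-30 [255, 255, 255, 254, 253, 253, 254, 255, 255, 255, 255, 255, 255, 255, 255, 255, 255, 255, 255, 255, 255, 255, 255, 255, 255] sy 7..-17
-12 [255, 255, 252, 247, 245, 248, 253, 255, 255, 255, 255, 255, 255, 255, 255, 255, 255, 255, 255, 255, 255, 255, 255, 255, 255] sy 7..-17
-20 [146, 146, 146, 146, 146, 146, 147, 146, 145, 144, 143, 142, 142, 141, 140, 137, 131, 124, 128, 144, 172, 209, 241, 255, 255] sx -95..-71 | [255, 255, 255, 255, 255, 255, 255, 255, 255, 255, 255, 251, 248, 248, 250, 254, 255, 255, 255, 255, 255, 255] sx -12..9
-40 [153, 151, 149, 148, 149, 149,
[... 312 characters left out ...]
50, 150, 150, 150, 150, 149, 149, 149, 149, 149] sx -95..-71 | [255, 255, 255, 255, 255, 255, 255, 255, 255, 255, 255, 251, 246, 245, 248, 254, 255, 255, 255, 255, 255, 255] sx -12..9
-80 [150, 149, 149, 148, 148, 148, 150, 151, 152, 151, 151, 151, 151, 152, 152, 154, 154, 153, 152, 151, 150, 149, 149, 149, 149] sx -95..-71 | [50, 42, 42, 46, 58, 101, 150, 190, 235, 255, 255, 255, 255, 251, 252, 254, 255, 255, 255, 255, 255, 255] sx -12..9
-95 [149, 149, 148, 148, 148, 148, 148, 149, 149, 148, 148, 148, 148, 149, 149, 149, 148, 148, 149, 150, 150, 150, 150, 151, 151] sx -95..-71 | [169, 167, 167, 168, 173, 179, 178, 172, 153, 131, 111, 87, 69, 57, 44, 35, 38, 49, 66, 116, 181, 239] sx -12..9
```

```bash
python3 -m handwheel '[{"dx":0,"dy":0.6,"dz":0,"wx":0,"wy":0,"wz":0,"claw":0},{"dx":0,"dy":1.4,"dz":0,"wx":0,"wy":0,"wz":0,"claw":0},{"dx":-3,"dy":0,"dz":0,"wx":0,"wy":0,"wz":0,"claw":0},{"dx":-3,"dy":0,"dz":0,"wx":0,"wy":0,"wz":0,"claw":0},{"dx":0,"dy":-4,"dz":0,"wx":0,"wy":0,"wz":0,"claw":0},{"dx":0,"dy":-3.5,"dz":0,"wx":0,"wy":0,"wz":0,"claw":0},{"dx":0.8,"dy":0,"dz":0,"wx":0,"wy":0,"wz":0,"claw":0},{"dx":0.5,"dy":0,"dz":0,"wx":0,"wy":0,"wz":0,"claw":0}]'
python3 - <<'E'
from h import *
p=monitor.observe()['position'];q=np.array(p[:2])-[.597,.0075];print(.995*q[0]+.1*q[1],-.1*q[0]+.995*q[1])
E
```

```text
clock: 20.08
position: [0.4533, -0.0573, 0.0484]
tool_rot: [3.141, -0.001, 0.106]
force: [0.2, -0.8, 0.1]
grip_width: 0.0066
finger_force: 99.4
-0.14942786965350302 -0.050085076211169394
```

```bash
python3 -m handwheel '[{"dx":0.3,"dy":0,"dz":0,"wx":0,"wy":0,"wz":0,"claw":0},{"dx":0.2,"dy":0,"dz":0,"wx":0,"wy":0,"wz":0,"claw":0},{"dx":0.1,"dy":0,"dz":0,"wx":0,"wy":0,"wz":0,"claw":0}]'|grep -E 'pos|force:';  python3 -m handwheel '[{"dx":0.1,"dy":0,"dz":0,"wx":0,"wy":0,"wz":0,"claw":0}]'|grep -E 'pos|force:';  python3 -m handwheel '[{"dx":0.1,"dy":0,"dz":0,"wx":0,"wy":0,"wz":0,"claw":0}]'|grep -E 'pos|force:';  python3 -m handwheel '[{"dx":0.1,"dy":0,"dz":0,"wx":0,"wy":0,"wz":0,"claw":0}]'|grep -E 'pos|force:'
```

```text
position: [0.4585, -0.0563, 0.0483]
force: [-0.3, -0.3, 0.0]
finger_force: 99.4
position: [0.4594, -0.056, 0.0483]
force: [-0.4, -0.3, -0.8]
finger_force: 99.4
position: [0.4605, -0.0558, 0.0483]
force: [0.2, 0.5, -0.4]
finger_force: 99.4
position: [0.4615, -0.0556, 0.0483]
force: [-0.4, -0.9, -0.5]
finger_force: 99.4
```

```bash
python3 -m handwheel '[{"dx":0.1,"dy":0,"dz":0,"wx":0,"wy":0,"wz":0,"claw":0}]'|grep -E 'pos|force:';  python3 -m handwheel '[{"dx":0.05,"dy":0,"dz":0,"wx":0,"wy":0,"wz":0,"claw":0}]'|grep -E 'pos|force:';  python3 -m handwheel '[{"dx":0.05,"dy":0,"dz":0,"wx":0,"wy":0,"wz":0,"claw":0}]'|grep -E 'pos|force:'
```

```text
position: [0.4618, -0.0556, 0.0482]
force: [-6.6, -1.9, 0.3]
finger_force: 99.5
position: [0.4618, -0.0556, 0.048]
force: [-7.8, -0.7, 1.3]
finger_force: 99.6
position: [0.4618, -0.0555, 0.048]
force: [-10.4, -1.0, 1.1]
finger_force: 99.6
```

```bash
python3 -m handwheel '[{"dx":-0.8,"dy":0,"dz":0,"wx":0,"wy":0,"wz":0,"claw":0},{"dx":-1.2,"dy":0,"dz":0,"wx":0,"wy":0,"wz":0,"claw":0},{"dx":0,"dy":0,"dz":-5,"wx":0,"wy":0,"wz":0,"claw":0},{"dx":0,"dy":0,"dz":-5,"wx":0,"wy":0,"wz":0,"claw":0}]'; python3 plan.py 0.45 0.305 0.14 1.67 9
```

```text
clock: 21.7
position: [0.4425, -0.0579, 0.1493]
tool_rot: [-3.141, 0.001, 0.105]
force: [-0.3, 1.0, -0.6]
grip_width: 0.0067
finger_force: 99.4
from [ 0.4425 -0.0579  0.1493] [-3.141e+00  1.000e-03  1.050e-01] F [-0.25  0.97 -0.6 ] t 21.7 step mm 40.339029902570104 turn 0.17391290785719318
dx 0.5 dy -4.0 dz 0.1 wz -0.174
dx 1.2 dy -3.9 dz 0.1 wz -0.174
dx 1.8 dy -3.6 dz 0.1 wz -0.174
dx 2.4 dy -3.2 dz 0.1 wz -0.174
dx 3.0 dy -2.7 dz 0.1 wz -0.174
dx 3.4 dy -2.2 dz 0.1 wz -0.174
dx 3.7 dy -1.6 dz 0.1 wz -0.174
dx 3.9 dy -0.9 dz 0.1 wz -0.174
dx 4.0 dy -0.2 dz 0.1 wz -0.174
```

```bash
python3 -m handwheel '[{"dx":0.5,"dy":-4.0,"dz":0,"wx":0,"wy":0,"wz":-0.174,"claw":0},{"dx":1.2,"dy":-3.9,"dz":0,"wx":0,"wy":0,"wz":-0.174,"claw":0},{"dx":1.8,"dy":-3.6,"dz":0,"wx":0,"wy":0,"wz":-0.174,"claw":0},{"dx":2.4,"dy":-3.2,"dz":0,"wx":0,"wy":0,"wz":-0.174,"claw":0},{"dx":3.0,"dy":-2.7,"dz":0,"wx":0,"wy":0,"wz":-0.174,"claw":0},{"dx":3.4,"dy":-2.2,"dz":0,"wx":0,"wy":0,"wz":-0.174,"claw":0},{"dx":3.7,"dy":-1.6,"dz":0,"wx":0,"wy":0,"wz":-0.174,"claw":0},{"dx":3.9,"dy":-0.9,"dz":0,"wx":0,"wy":0,"wz":-0.174,"claw":0}]';  python3 -m handwheel '[{"dx":4,"dy":-0.2,"dz":0,"wx":0,"wy":0,"wz":-0.174,"claw":0},{"dx":0,"dy":0,"dz":0,"wx":0,"wy":0,"wz":0,"claw":0}]'; python3 pl.py top10; python3 edge.py; python3 plan.py 0.45 0.303 0.0055 1.67 1
python3 - <<'E'
import cv2
a=cv2.imread('pics/top10.png');cv2.imwrite('pics/c10.png',cv2.resize(a[140:260,110:330],None,fx=3.6,fy=3.6,interpolation=cv2.INTER_CUBIC))
E
```

```text
clock: 22.7
position: [0.4492, 0.2661, 0.1484]
tool_rot: [3.142, -0.001, 1.504]
force: [0.4, 0.2, -0.0]
grip_width: 0.0065
finger_force: 99.4
clock: 22.95
position: [0.4497, 0.3075, 0.1481]
tool_rot: [-3.142, -0.002, 1.677]
force: [0.3, -1.5, -0.3]
grip_width: 0.0066
finger_force: 99.4
F [-0.8 -0.7 -0.8] t 23.0
area 1639
((-44.025123596191406, -50.75806427001953), (139.17987060546875, 121.26364135742188), 89.93312072753906)
[[-104.69999694824219, -120.30000305175781], [16.5, -120.4000015258789], [16.700000762939453, 18.799999237060547], [-104.5999984741211, 18.899999618530273]]
-70 [253, 254, 253, 249, 246, 246, 250, 254, 255, 255, 254, 254, 254, 254, 254, 254, 254, 254, 254, 254, 254, 254, 254, 254, 254] sy 7..-17
-50 [254, 255, 252, 245, 240, 241, 248, 254, 255, 255, 255, 254, 254, 254, 254, 254, 254, 254, 254, 254, 254, 254, 254, 254, 254] sy 7..-17
-30 [254, 255, 252, 246, 241, 243, 249, 255, 255, 255, 254, 254, 254, 254, 254, 254, 254, 254, 254, 254, 254, 254, 254, 254, 254] sy 7..-17
-12 [255, 255, 244, 230, 224, 233, 248, 255, 255, 255, 255, 254, 254, 254, 254, 254, 254, 254, 
[... 756 characters left out ...]
53, 252, 252, 252, 253] sx -12..9
-80 [43, 42, 40, 40, 40, 40, 40, 39, 39, 39, 37, 28, 16, 27, 53, 94, 155, 208, 249, 255, 255, 255, 255, 255, 255] sx -95..-71 | [254, 254, 254, 254, 254, 254, 254, 254, 255, 255, 255, 240, 222, 216, 227, 244, 252, 253, 252, 252, 253, 253] sx -12..9
-95 [36, 37, 41, 43, 42, 40, 40, 42, 43, 39, 32, 30, 26, 33, 75, 140, 207, 245, 250, 248, 255, 255, 255, 255, 255] sx -95..-71 | [255, 255, 255, 255, 255, 255, 250, 242, 235, 230, 233, 230, 217, 209, 214, 234, 251, 255, 254, 253, 253, 254] sx -12..9
from [0.4503 0.3043 0.1481] [-3.141  0.     1.67 ] F [-0.13 -0.26  0.65] t 23.05 step mm 142.6423355491771 turn -0.0004926019302256002
dx -0.1 dy -0.0 dz 14.3 wz 0.000
```

View pics/c10.png

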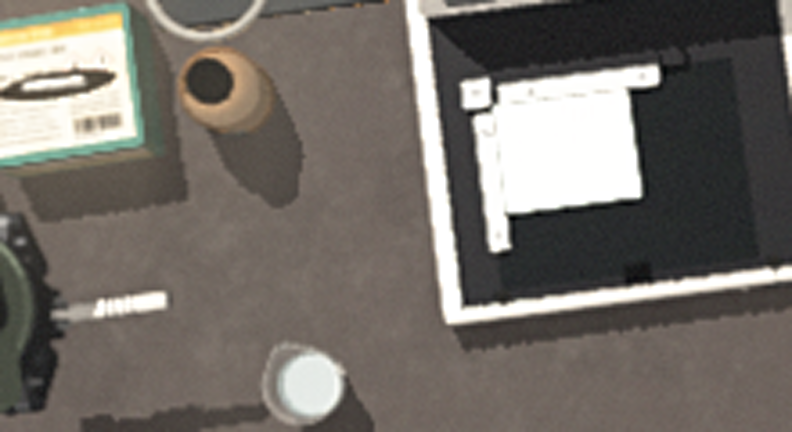

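The plate lies square against both stops, with only a faint, even seam at the rear and left; its front edge is level across all the columns sampled. Now I lay the rod down.

```bash
python3 -m handwheel '[{"dx":0,"dy":0,"dz":5.5,"wx":0,"wy":0,"wz":0,"claw":0},{"dx":0,"dy":0,"dz":5.5,"wx":0,"wy":0,"wz":0,"claw":0},{"dx":0,"dy":0,"dz":2.4,"wx":0,"wy":0,"wz":0,"claw":0},{"dx":0,"dy":0,"dz":0.6,"wx":0,"wy":0,"wz":0,"claw":0},{"dx":0,"dy":0,"dz":0.1,"wx":0,"wy":0,"wz":0,"claw":0}]'
```

```text
clock: 23.68
position: [0.4511, 0.3045, 0.0079]
tool_rot: [3.141, 0.0, 1.67]
force: [0.1, 0.0, 0.8]
grip_width: 0.0067
finger_force: 99.4
```

```bash
python3 -m handwheel '[{"dx":0,"dy":0,"dz":0.15,"wx":0,"wy":0,"wz":0,"claw":0},{"dx":0,"dy":0,"dz":0.1,"wx":0,"wy":0,"wz":0,"claw":0},{"dx":0,"dy":0,"dz":0,"wx":0,"wy":0,"wz":0,"claw":0}]'; python3 -m handwheel '[{"dx":0,"dy":0,"dz":0,"wx":0,"wy":0,"wz":0,"claw":40},{"dx":0,"dy":0,"dz":0,"wx":0,"wy":0,"wz":0,"claw":40},{"dx":0,"dy":0,"dz":0,"wx":0,"wy":0,"wz":0,"claw":40},{"dx":0,"dy":0,"dz":-2,"wx":0,"wy":0,"wz":0,"claw":40},{"dx":0,"dy":0,"dz":-5,"wx":0,"wy":0,"wz":0,"claw":40},{"dx":0,"dy":0,"dz":-6,"wx":0,"wy":0,"wz":0,"claw":40},{"dx":4,"dy":-3,"dz":-3,"wx":0,"wy":0,"wz":0,"claw":40},{"dx":5,"dy":-3,"dz":0,"wx":0,"wy":0,"wz":0,"claw":40}]'
python3 -m handwheel '[{"dx":5,"dy":-3,"dz":0,"wx":0,"wy":0,"wz":0,"claw":40},{"dx":5,"dy":-3,"dz":0,"wx":0,"wy":0,"wz":0,"claw":40},{"dx":0,"dy":0,"dz":0,"wx":0,"wy":0,"wz":0,"claw":40}]'
python3 - <<'E'
from h import *
a=grab('top','top11')
for n in ['policeman','jar_center','bottle_center','beaker_center','forceps_center']: print(n,[(round(m['p'],2),m['rect']) for m in optics.masks_of(n,'top')[:2]])
b=grab('side','side11');print([(round(m['p'],2),m['rect']) for m in optics.masks_of('forceps_center','side')[:1]])
cv2.imwrite('pics/c11.png',np.hstack([cv2.resize(a['frame'][110:280,90:330],None,fx=1.65,fy=1.65,interpolation=cv2.INTER_CUBIC),cv2.resize(b['frame'][60:340,130:395],None,fx=1.5,fy=1.002)]))
E
python3 edge.py
```

```text
clock: 24.05
position: [0.4508, 0.3052, 0.0052]
tool_rot: [3.141, -0.0, 1.672]
force: [0.6, 1.0, 0.8]
grip_width: 0.0064
finger_force: 99.5
clock: 25.05
position: [0.3822, 0.3896, 0.1674]
tool_rot: [3.139, -0.003, 1.669]
force: [-0.3, 1.4, 0.0]
grip_width: 0.0345
finger_force: 0.0
clock: 25.42
position: [0.3084, 0.4854, 0.1644]
tool_rot: [-3.14, -0.001, 1.678]
force: [1.0, -0.9, -0.3]
grip_width: 0.0343
finger_force: 0.0
policeman [(0.54, [121.7, 220.6, 46.3, 11.1]), (0.46, [247.3, 165.6, 40.0, 31.3])]
jar_center [(0.57, [372.8, 138.2, 36.4, 31.2])]
bottle_center [(0.62, [156.5, 156.4, 30.0, 22.2]), (0.41, [118.6, 223.2, 51.7, 10.4])]
beaker_center [(0.81, [180.4, 236.6, 24.2, 19.9])]
forceps_center []
[(0.73, [285.9, 282.0, 21.0, 49.3])]
-70 [253, 253, 252, 247, 243, 244, 249, 254, 255, 255, 254, 254, 254, 254, 254, 254, 254, 254, 254, 254, 254, 254, 254, 254, 254] sy 7..-17
-50 [253, 254, 251, 243, 237, 238, 246, 254, 255, 255, 254, 254, 254, 254, 254, 254, 254, 254, 254, 254, 254, 254, 254, 254, 254] sy 7..-17
-30 [254, 255, 252, 244, 238, 240, 248, 255, 255, 255, 254, 254, 254, 2
[... 1150 characters left out ...]
210, 222, 240, 250, 252, 251, 252, 251, 252] sx -12..9
-95 [39, 39, 39, 40, 40, 40, 40, 40, 40, 38, 33, 31, 27, 33, 73, 134, 198, 238, 247, 248, 255, 255, 255, 255, 255] sx -95..-71 | [255, 255, 255, 255, 255, 255, 247, 238, 232, 228, 232, 230, 214, 205, 209, 230, 249, 255, 253, 252, 252, 253] sx -12..9Traceback (most recent call last):
  File "<stdin>", line 5, in <module>
    return _nx.concatenate(arrs, 1, dtype=dtype, casting=casting)
           ~~~~~~~~~~~~~~~^^^^^^^^^^^^^^^^^^^^^^^^^^^^^^^^^^^^^^^
ValueError: all the input array dimensions except for the concatenation axis must match exactly, but along dimension 0, the array at index 0 has size 280 and the array at index 1 has size 281
```

```bash
python3 -c "
from workcell import job_done
print(job_done())"
```

```text
the job is handed in; nothing more can be done
None
```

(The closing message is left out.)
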